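# Shut the bead curing box and start the cure

## Task

Start a cure of clay beads by touch alone: first push the ajar lid of the white curing box fully shut, then press the raised end of the black rocker on the power block all the way down, then press the widest of the three bar keys on the control pod all the way down so that it stays down, and last press the pod's round start button fully in and let it come back up. Keep strictly to that order and do not press the two other keys. Nothing is to be picked up: do not open the lid further, do not lift or shove the pod, and leave the other things on the table where they are.

Things in the scene. Friction and masses are not known exactly. Their poses are not given: they have to be found in the camera images.
- curing_box: white curing box, fixed to the table: 150 mm deep (its x) x 160 mm wide (y) x 70 mm high, clay beads inside, a hinged lid on top. Origin: centre of its underside; its x axis points from the front, where the lid gapes, to the hinge
- lid (a joint): the curing box's flat lid (8 mm thick, 150 x 160 mm, with a small finger tab 50 mm wide that overhangs the front by 13 mm), hinged along the box's back top edge: angle in rad, 0 = fully shut; it starts ajar at 0.25 to 0.45. A stiff hinge keeps it where it is left; about 2 N near the front edge pushes it down
- lid_push (a point): point on the lid's upper face, on its centre line, 30 mm back from the front edge and 120 mm from the hinge; turns with the lid. With the lid shut it is 78.5 mm above the table, at x = -45 mm of the box's frame
- power_block: light grey power block, fixed to the table: 130 (its x) x 90 (y) x 45 mm high, one black paddle rocker in the middle of its top. Origin: centre of its underside; x axis points from the rocker's low (near) half to its raised (far) half
- rocker (a joint): the black rocker, 68 mm long along the block's x and 34 mm wide, pivot across its middle, 48 mm above the table: angle in rad, 0 = off (far half sticks up, near half level), 0.34 = fully on (far half level, its top 53 mm above the table, near half sticks up). It stays where it is left; about 3 N on the raised half tips it
- rocker_raised (a point): point on the upper face of the rocker's far half, on its centre line, 25 mm out from the pivot; turns with the rocker. Off it is 61 mm above the table, fully on 53 mm
- control_pod: loose grey control pod, 0.5 to 0.9 kg: 120 (its x) x 180 (y) x 34 mm high. Along its far (+x) half a row of three white bar keys; on its near half a white round start button. Origin: centre of its underside; x axis points from the button to the key row
- key_wide (a joint): the widest bar key, 42 mm wide (pod y) x 22 mm deep (x): travel in m, 0 = up, 0.008 = fully down. It stays down when pressed; about 3 N moves it
- key_wide_top (a point): centre of the widest key's top, at x = 25, y = -50 mm of the pod's frame; 44 mm above the table when up, 36 mm when fully down
- key_middle (a joint): the middle bar key, 26 mm wide x 22 mm deep, not to be pressed: travel in m, 0 = up
- key_middle_top (a point): centre of its top, at x = 25, y = 10 mm of the pod's frame, 44 mm above the table
- key_narrow (a joint): the narrowest bar key, 16 mm wide x 22 mm deep, not to be pressed: travel in m, 0 = up
- key_narrow_top (a point): centre of its top, at x = 25, y = 58 mm of the pod's frame, 44 mm above the table
- start (a joint): the round start button, 32 mm across: travel in m, 0 = up, 0.008 = fully in. A spring brings it back up; fully in takes about 5 N
- start_top (a point): centre of the start button's top, at x = -30, y = 0 mm of the pod's frame, 46 mm above the table when up
- bead_jar: small capped jar of beads, 36 mm across and 55 mm tall, loose, not to be disturbed; origin: centre of its underside
- clay_block: orange clay block 55 x 28 x 20 mm, loose, not to be disturbed; origin: centre of its underside
- cup: white cup, 68 mm across and 70 mm tall, loose, not to be disturbed; origin: centre of its underside
- dish: blue bowl, 90 mm across and 30 mm tall, loose, not to be disturbed; origin: centre of its underside
- brush: flat brush lying down, 170 mm long, 20 mm thick, loose, not to be disturbed; origin: middle of its length, on the table
- shaper: black-handled shaping tool lying down, 150 mm long, 26 mm thick, loose, not to be disturbed; origin: middle of its length, on the table
- cutter: steel ring cutter, 48 mm across and 22 mm tall, loose, not to be disturbed; origin: centre of its underside
Mind the look-alikes: they are no part of the job. Leave any green look-alike of the curing_box alone.

How it is judged:
On the way, in this order (a step that is already met when the one before it is completed fails the run):
1. the curing box's lid is pushed shut (value of joint lid below 0.04 rad), for 0.2 s.
2. the rocker is pressed over to on (value of joint rocker above 0.28 rad), for 0.2 s.
3. the widest key is pressed down (value of joint key_wide above 0.0055 m), for 0.2 s.
4. the start button is pressed in (value of joint start above 0.0055 m), for 0.05 s.
5. the start button is let go and comes back up (value of joint start below 0.0015 m), for 0.1 s.
At the end, for the whole second after the job is handed in: The lid is shut (under 0.04 rad), the rocker is on (over 0.28 rad), the widest key is down (over 5.5 mm), the start button is back up (under 1.5 mm), the two other keys are up (under 2 mm); the pod is at rest on the table within 30 mm of its start, and every bystander is within 30 mm of its start (value of joint lid below 0.04 rad and value of joint rocker above 0.28 rad and value of joint key_wide above 0.0055 m and value of joint start below 0.0015 m and value of joint each of key_middle, key_narrow below 0.002 m and distance of each of control_pod, bead_jar, clay_block, cup, dish, brush, shaper, cutter from where it was at the start of the episode below 0.03 m and height (world z) of control_pod below 0.01 m and linear speed of control_pod below 0.02 m/s); the robot touches nothing.
It fails at once if out of order: the rocker is switched on with the lid not shut, the widest key is pressed with the lid or rocker not done, or the start button is pressed with the lid, rocker or widest key not done ((value of joint rocker above 0.2 rad and value of joint lid above 0.08 rad) or (value of joint key_wide above 0.003 m and (value of joint lid above 0.08 rad or value of joint rocker below 0.2 rad)) or (value of joint start above 0.003 m and (value of joint lid above 0.08 rad or value of joint rocker below 0.2 rad or value of joint key_wide below 0.004 m))).
It fails at once if one of the two other keys is pressed (over 3 mm) (value of joint any of key_middle, key_narrow above 0.003 m).
It fails at once if the lid is lifted further open (over 0.6 rad) (value of joint lid above 0.6 rad).
It fails at once if the control pod is lifted (over 10 mm) or shoved (over 30 mm) (height (world z) of control_pod above 0.01 m or distance of control_pod from where it was at the start of the episode above 0.03 m).
It fails at once if a bystander is lifted, knocked or moved by more than 30 mm (distance of any of bead_jar, clay_block, cup, dish, brush, shaper, cutter from where it was at the start of the episode above 0.03 m).
It also fails if it takes over 59 s, if anything falls off the work surface, if the arm or the gripper's body presses on something with over 40 N, if the wrist force passes 120 N, or if a joint passes its speed limit or range.

## Robot

A 6-joint arm with a two-finger parallel gripper is mounted at the origin on the work surface. World frame = base frame: x ahead of the robot, y to its left, z up, the work surface at z = 0. Lengths are in m, angles in rad, forces in N, time in s.
With the tool pointing down it reaches from about 0.3 to 0.875 m from the base axis. Payload 6.4 kg.
Tool frame: the origin (TCP) lies at the very end of the fingers, on their centre line; the grasp point (between the pads) lies 19 mm behind it; z points along the fingers, y is the line along which they close (so a half turn about z gives the same grasp; the last joint's range is limited). The gripper opens to 88 mm and grips with 3 to 60 N. Pads are 18 mm wide; open, the fingers measure 123 mm over their backs; the gripper's body (75 mm by 187 mm) begins 45 mm behind the grasp point.
Start: joints at [-0.206, 0.181, 1.607, -0, 1.354, -0.206], TCP at [0.575, 0, 0.239] pointing down, gripper open.
Joint ranges: [-2.99, 2.99], [-0.89, 2.07], [0.3, 2.58], [-1.14, 4.28], [0, 2.63], [-3.12, 3.12]. Speed limits (rad/s): [2.57, 2.57, 3.01, 3.14, 3.14, 3.14].

## Interface

Orientations are given as a unit quaternion [x, y, z, w].
In Python, from workcell import * gives the robot as it stands. Calls block until the motion is done:
- movep(position, orientation): joint-space move of the TCP to a pose.
- movel(position, max_speed=0.15, rotation=None): straight line of the TCP; rotation=None keeps the orientation; max_speed is the mean speed in m/s.
- move_j(angles): joint-space move.
- set_gripper(opening): finger opening in m; the grip force is fixed at half the most; returns when the fingers have stopped.
- hold(seconds).
- solve_ik(position, orientation): joint angles nearest the present ones, or None.
- read_state(): the state.
- read_camera(name): name is "scene" or "side" or "wrist"; returns a dict with "pixels" (480x640x3 uint8, red, green, blue), "K" (3x3 intrinsics, pixels), "dist_coeffs" ([k1, k2, p1, p2, k3] as OpenCV has them; the pictures are not rectified), "rvec" (rotation vector, rad) and "tvec" (3), from world to camera coordinates, as OpenCV has them. Camera axes: x right, y down, z forward; pixel columns grow to the right and rows downward; lengths in m; the calibration is good to about 2 mm. A picture is of the moment at which its call begins. There is no depth.
A pose or a line that the arm cannot do raises IKError and nothing moves.
- sign_off(): hands the job in; it is judged then, once.
The state is a dict: "time_s": time; "joint_positions": joint angles; "dq": joint speeds; "joint_efforts": joint torques, N m; "tcp_pos": TCP position; "ee_rot": TCP orientation; "ft_force": force on the tool from outside, world axes, zero at the start; "moment": the same for the moment, N m; "width": finger opening in m; "gripper_force": force on a finger pad.
Only numpy, scipy, OpenCV 4.12 (cv2) and the standard library are available. Lean on these libraries where they do the work, as an engineer would, in place of code of your own. Each camera call takes 0.05 s, during which the arm holds its last target. There are 200 camera calls.

## Working session

There is one attempt and no reset: what is moved stays moved. The work goes in short steps, each a Python script; the robot and the scene stay as the last script left them, time stands still between calls to the robot, and variables do not carry over. Pictures are saved under pics/ and viewed, at most 10 in all, crops included, and the job is handed in when it is done.

```bash
mkdir -p pics; python3 - <<'E'
from workcell import *
import cv2,pickle
d={}
for n in("scene","side","wrist"):
    c=read_camera(n);d[n]=c;cv2.imwrite(f"pics/{n}0.png",c["pixels"][:,:,::-1])
pickle.dump(d,open("cam0.pkl","wb"))
s=read_state();print(s["time_s"],s["tcp_pos"],s["ee_rot"],s["ft_force"])
E
```

```text
0.15 [5.74600476e-01 7.32209205e-05 2.38041725e-01] [ 7.07111714e-01  7.07101545e-01 -3.72968351e-04 -5.38027651e-04] [ 0.41856544  0.05832435 -0.40515892]
```

View pics/scene0.png

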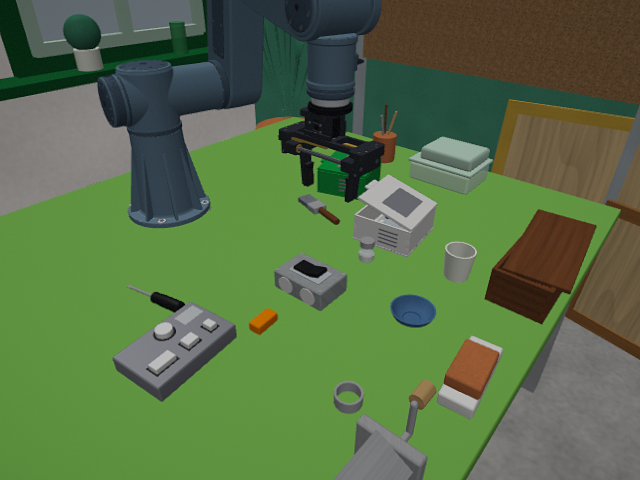

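View pics/side0.png

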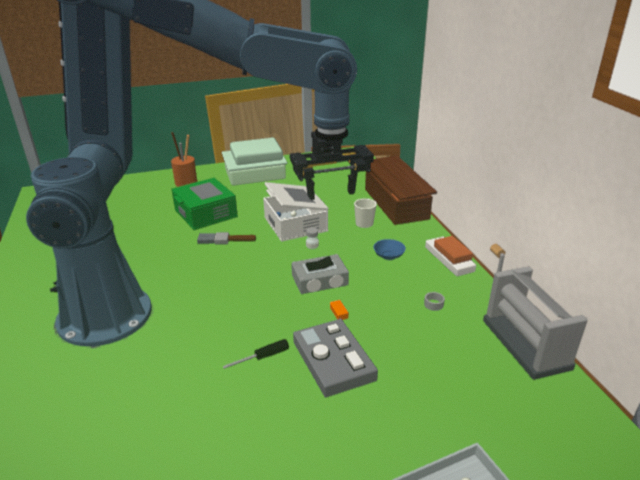

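```bash
python3 - <<'E'
import cv2
a=cv2.imread("pics/scene0.png");b=cv2.imread("pics/side0.png")
r=lambda i,f:cv2.resize(i,None,fx=f,fy=f,interpolation=cv2.INTER_CUBIC)
cv2.imwrite("pics/c1.png",r(a[250:400,105:355],3.2))
import numpy as np
L=r(a[170:260,345:445],4);R=r(b[175:265,255:355],4)
cv2.imwrite("pics/c2.png",np.hstack([L,R]))
cv2.imwrite("pics/c3.png",r(b[250:400,240:400],4))
E
```

```text
(no output)
```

View pics/c1.png

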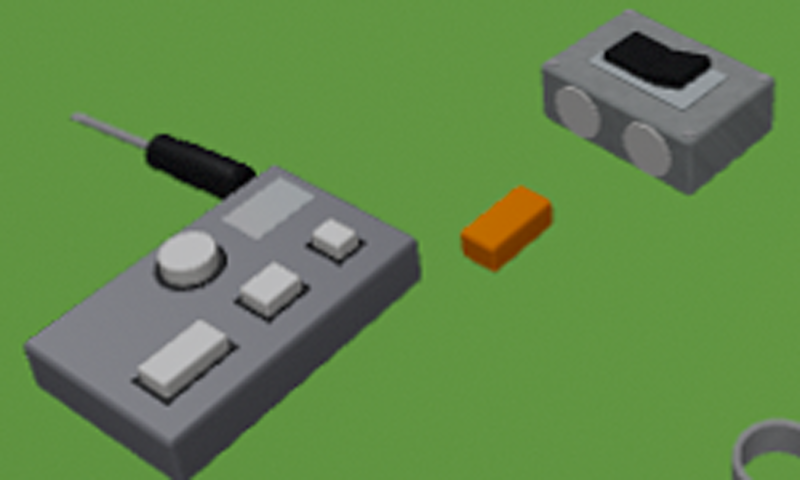

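View pics/c2.png

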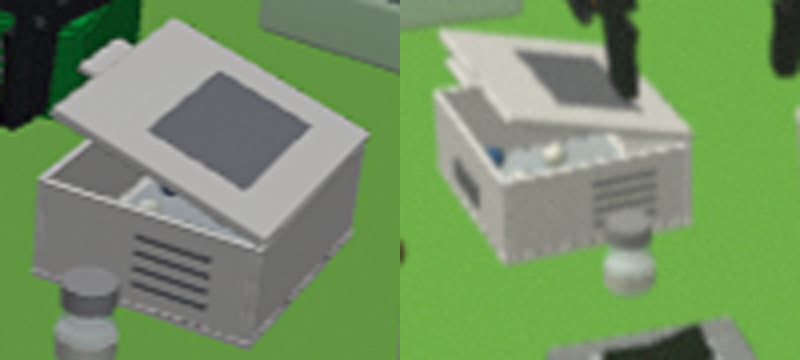

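View pics/c3.png

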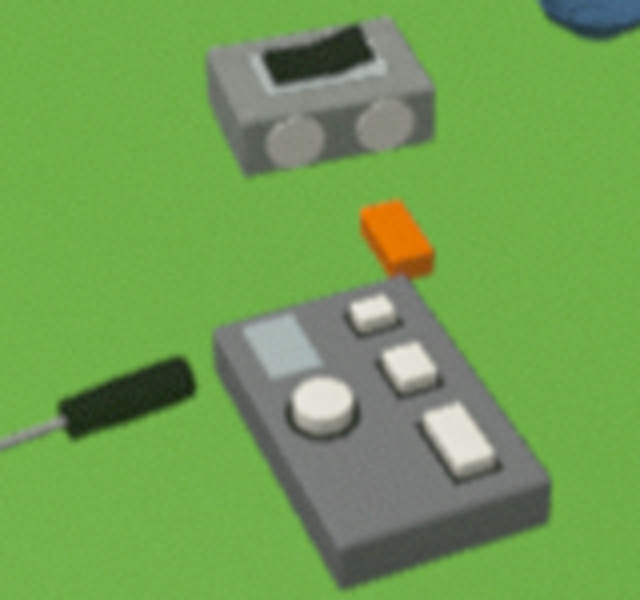

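```bash
cat >fit.py <<'E'
import pickle,numpy as np,cv2
from scipy.optimize import least_squares
d=pickle.load(open("cam0.pkl","rb"))
def proj(n,P):
    c=d[n];return cv2.projectPoints(np.array(P,float),np.array(c["rvec"]),np.array(c["tvec"]),np.array(c["K"]),np.array(c["dist_coeffs"]))[0][:,0]
def W(p,L):
    c,s=np.cos(p[2]),np.sin(p[2]);L=np.array(L,float)
    return np.c_[p[0]+c*L[:,0]-s*L[:,1],p[1]+s*L[:,0]+c*L[:,1],L[:,2]]
def C(a,s,ox,oy): return np.array(a,float)/s+[ox,oy]
def fit(name,L,sc,si,p0,lid=False):
    def loc(p,l):
        l=np.array(l,float)
        if lid:  # points with 4th flag on lid: (dist from hinge, y, height above lid underside)
            q=[]
            for x,y,z,f in l:
                if f: 
                    a=p[3];r=.075-x;h=z-.0705;q.append([.075-r*np.cos(a)+h*np.sin(a),y,.0705+r*np.sin(a)+h*np.cos(a)])
                else:q.append([x,y,z])
            l=np.array(q)
        return W(p,l)
    def res(p):
        o=[]
        for n,(ix,px) in(("scene",sc),("side",si)):
            o.append(proj(n,loc(p,[L[i] for i in ix]))-px)
        return np.vstack(o).ravel()
    best=min((least_squares(res,list(p0)+[y]+([.35] if lid else []),loss="soft_l1") for y in(0,1.5,-1.5,3)),key=lambda r:r.cost)
    print(name,best.x.round(4),"rms",np.sqrt((best.fun**2).mean()).round(2));print(best.fun.reshape(-1,2).round(1).tolist());return best.x
s1=lambda a:C(a,3.2,105,250); s3=lambda a:C(a,4,240,250)
P=np.array([[25,-50,44],[25,10,44],[25,58,44],[-30,0,46],[60,90,34],[-60,90,34],[-60,-90,34],[60,-90,34]])/1e3
pod=fit("pod",P,(range(8),s1([(184,354),(270,284),(335,236),(190,252),(418,240),(275,167),(27,347),(178,440)])),
 (range(8),s3([(458,437),(410,363),(372,310),(322,400),(404,277),(217,330),(342,545),(549,478)])),(.5,-.4))
B=np.array([[-65,-45,45],[65,-45,45],[65,45,45],[-65,45,45]])/1e3
blk=fit("blk",B,(range(4),s1([(545,68),(690,140),(773,78),(628,12)])),(range(4),s3([(244,122),(433,90),(390,22),(210,52)])),(.6,-.2))
X=[(-.075,-.08,.07,0),(-.075,-.08,0,0),(.075,-.08,0,0),(.075,.08,0,0),(.075,.08,.0785,1),(-.075,.08,.0785,1),(-.075,-.08,.0785,1),(-.075,.08,.07,0)]
box=fit("box",X,((0,1,2,3,4,5,6),C([(40,180),(37,272),(250,345),(350,235),(368,135),(175,20),(57,112)],4,345,170)),
 ((0,1,2,7,6,5),C([(505,180),(510,263),(692,222),(440,92),(508,122),(445,30)],4,155,175)),(.7,0),True)
np.save("poses.npy",np.r_[pod,blk,box])
for n,p,l in(("lidpush",box,(-.045,0,.0785)),("rock",blk,(.025,0,.061)),("wide",pod,(.025,-.05,.044)),("start",pod,(-.03,0,.046))):print(n,W(p,[l])[0].round(4))
E
python3 fit.py
```

```text
pod [ 0.4854 -0.3093  0.1228] rms 1.16
[[-0.2, -0.5], [0.2, -0.3], [-0.3, -1.1], [-0.8, -0.2], [0.8, -1.0], [-0.4, -1.7], [-2.5, -0.7], [-2.2, 2.6], [0.9, -1.3], [0.3, -0.8], [0.5, -0.9], [0.7, -0.6], [0.5, -1.7], [-1.6, -0.9], [0.0, 0.9], [2.2, -0.1]]
blk [ 0.541  -0.0161  0.0214] rms 1.28
[[-2.7, -0.7], [-0.1, 2.0], [1.2, 0.0], [-0.5, -1.6], [-0.3, 0.7], [1.7, -0.7], [0.8, -1.9], [-1.2, -0.9]]
box [0.5549 0.2965 0.1146 0.2694] rms 0.79
[[-0.0, -0.4], [-0.6, 0.8], [0.7, 1.5], [1.2, 0.4], [1.7, -0.8], [0.0, -0.1], [-0.6, -0.2], [-0.5, 0.6], [-0.6, 0.6], [0.7, 0.4], [-1.4, -0.6], [0.5, -0.3], [-1.3, 0.4]]
lidpush [0.5102 0.2914 0.0785]
rock [ 0.566  -0.0156  0.061 ]
wide [ 0.5164 -0.3558  0.044 ]
start [ 0.4557 -0.3129  0.046 ]
```

```bash
cat >h.py <<'E'
from workcell import *
import numpy as np
from scipy.spatial.transform import Rotation as R
def quat(yaw): # tool z down, tool y along object y
    return (R.from_euler("z",yaw)*R.from_matrix(np.array([[-1,0,0],[0,1,0],[0,0,-1.]]))).as_quat()
def press(xy,yaw,ztop,zend,fmax,clear=.04):
    movep([*xy,max(ztop+clear,.13)],quat(yaw)); movel([*xy,ztop+.012]); hold(.2)
    f0=read_state()["ft_force"][2]; z=ztop+.012; log=[]
    while z>zend+1e-6:
        z=max(z-.0015,zend); movel([*xy,z],max_speed=.03)
        s=read_state(); f=s["ft_force"][2]-f0; log.append((round(s["tcp_pos"][2]*1e3,1),round(f,1)))
        if f>fmax: break
    hold(.35); s=read_state(); print("end",s["tcp_pos"],s["ft_force"][2]-f0); 
    movel([*xy,max(ztop+clear,.13)]); print(log,read_state()["time_s"])
E
python3 - <<'E'
from h import *
set_gripper(0)
print(read_state()["time_s"])
press((.5102,.2914),.1146,.116,.0765,14)
import cv2
cv2.imwrite("pics/l.png",cv2.resize(read_camera("scene")["pixels"][150:330,250:490,::-1],None,fx=3,fy=3))
E
```

```text
1.45
end [0.51032533 0.29145539 0.07873142] 14.74316864027889
[(np.float64(126.7), np.float64(0.0)), (np.float64(124.8), np.float64(0.2)), (np.float64(123.3), np.float64(-0.2)), (np.float64(121.8), np.float64(0.2)), (np.float64(120.3), np.float64(-0.8)), (np.float64(118.9), np.float64(-0.9)), (np.float64(117.6), np.float64(1.1)), (np.float64(116.0), np.float64(1.5)), (np.float64(114.4), np.float64(0.7)), (np.float64(112.8), np.float64(-0.3)), (np.float64(111.4), np.float64(0.5)), (np.float64(109.9), np.float64(1.0)), (np.float64(108.4), np.float64(-0.1)), (np.float64(106.9), np.float64(-0.4)), (np.float64(105.4), np.float64(0.3)), (np.float64(103.9), np.float64(0.6)), (np.float64(102.4), np.float64(0.6)), (np.float64(100.9), np.float64(-0.5)), (np.float64(99.4), np.float64(0.5)), (np.float64(97.9), np.float64(0.7)), (np.float64(96.4), np.float64(0.2)), (np.float64(94.9), np.float64(-0.0)), (np.float64(93.4), np.float64(0.8)), (np.float64(91.9), np.float64(-0.5)), (np.float64(90.4), np.float64(-0.4)), (np.float64(88.9), np.float64(-0.7)), (np.float64(87.4), np.float64(0.7)), (np.float64(85.9), np.float64(-0.5)), (np.float64(84.3), np.float64(-0.4)), (np.float64(82.8), np.float64(-0.1)), (np.float64(81.3), np.float64(-0.8)), (np.float64(79.8), np.float64(-0.9)), (np.float64(78.9), np.float64(3.7)), (np.float64(78.7), np.float64(16.0))] 12.6917
```

View pics/l.png

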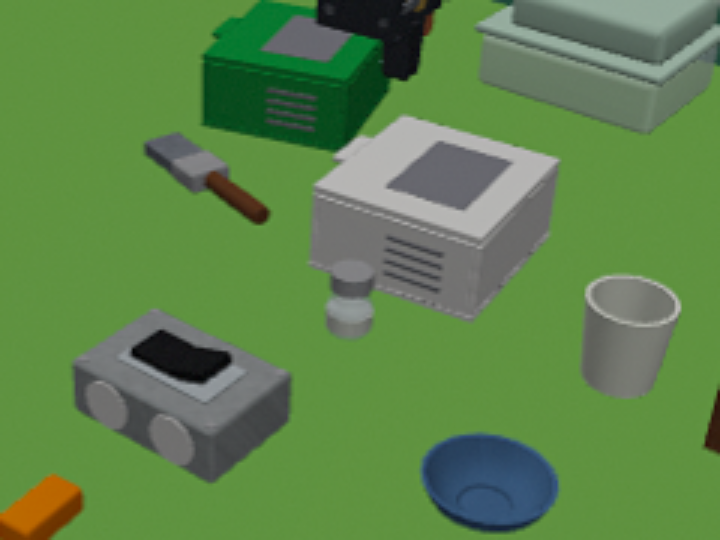

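The lid is shut: its edge is flush along the box in the picture, and the stop came at 78.7 mm. The rocker's right (far, +x) half is still raised. Next come the rocker and the wide key.

```bash
python3 - <<'E'
from h import *
press((.567,-.0156),.0214,.062,.0505,16)
import cv2
cv2.imwrite("pics/r.png",cv2.resize(read_camera("side")["pixels"][240:310,270:370,::-1],None,fx=5,fy=5,interpolation=cv2.INTER_CUBIC))
E
```

```text
end [ 0.56686292 -0.01554164  0.05329641] 18.911535288891766
[(np.float64(72.7), np.float64(0.9)), (np.float64(70.8), np.float64(0.3)), (np.float64(69.3), np.float64(-0.8)), (np.float64(67.9), np.float64(-0.2)), (np.float64(66.4), np.float64(1.2)), (np.float64(64.9), np.float64(0.2)), (np.float64(63.4), np.float64(0.7)), (np.float64(62.2), np.float64(1.6)), (np.float64(60.7), np.float64(2.2)), (np.float64(59.0), np.float64(1.6)), (np.float64(57.3), np.float64(1.6)), (np.float64(55.7), np.float64(2.0)), (np.float64(54.1), np.float64(1.5)), (np.float64(53.4), np.float64(7.0)), (np.float64(53.3), np.float64(18.2))] 19.4333
```

View pics/r.png

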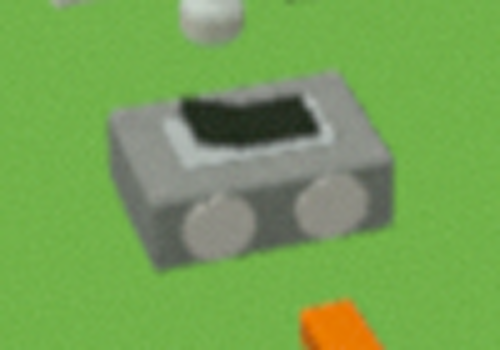

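The rocker is over: its left (near) end now sticks up at (185,100) and the far half is level. Next are the key and then the start button.

```bash
python3 - <<'E'
from h import *
press((.5164,-.3558),.1228,.044,.0345,16)
import cv2
cv2.imwrite("pics/k.png",cv2.resize(read_camera("scene")["pixels"][290:400,105:245,::-1],None,fx=5,fy=5,interpolation=cv2.INTER_CUBIC))
E
```

```text
end [ 0.51649698 -0.3558949   0.03630522] 14.74898236234557
[(np.float64(54.7), np.float64(-0.3)), (np.float64(52.8), np.float64(-1.0)), (np.float64(51.3), np.float64(-0.7)), (np.float64(49.8), np.float64(-1.2)), (np.float64(48.4), np.float64(-0.0)), (np.float64(46.8), np.float64(-1.5)), (np.float64(45.3), np.float64(-1.1)), (np.float64(44.0), np.float64(0.3)), (np.float64(42.5), np.float64(0.1)), (np.float64(41.0), np.float64(0.1)), (np.float64(39.4), np.float64(-0.9)), (np.float64(37.9), np.float64(0.1)), (np.float64(36.5), np.float64(0.6)), (np.float64(36.4), np.float64(11.0)), (np.float64(36.4), np.float64(14.5))] 26.5083
```

View pics/k.png

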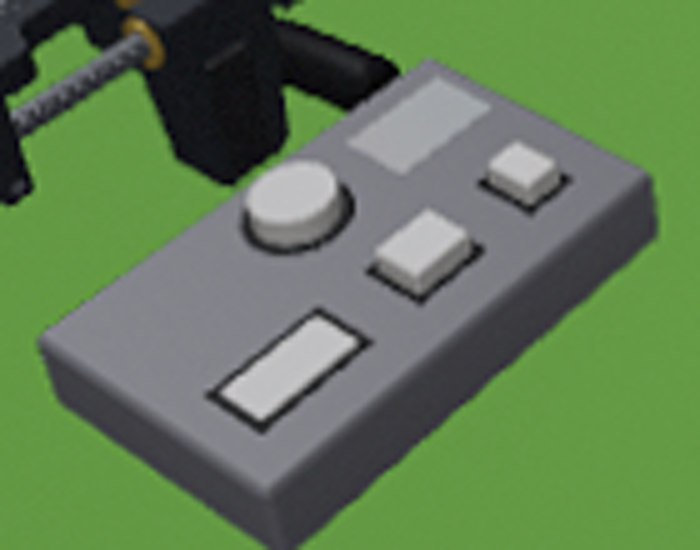

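The wide key at (290,370) is down. The other two keys are up, and the pod hasn't moved.

```bash
python3 - <<'E'
from h import *
press((.4557,-.3129),.1228,.046,.0365,18)
import cv2
cv2.imwrite("pics/s.png",cv2.resize(read_camera("scene")["pixels"][150:410,90:450,::-1],None,fx=2.2,fy=2.2,interpolation=cv2.INTER_CUBIC))
E
```

```text
end [ 0.45597776 -0.31314883  0.03821863] 18.27755288153433
[(np.float64(56.8), np.float64(-0.5)), (np.float64(54.9), np.float64(-0.5)), (np.float64(53.3), np.float64(-0.6)), (np.float64(51.9), np.float64(-1.1)), (np.float64(50.4), np.float64(-0.6)), (np.float64(48.9), np.float64(0.5)), (np.float64(47.4), np.float64(-0.1)), (np.float64(46.1), np.float64(0.6)), (np.float64(44.6), np.float64(1.7)), (np.float64(43.1), np.float64(2.6)), (np.float64(41.6), np.float64(3.5)), (np.float64(40.1), np.float64(3.3)), (np.float64(38.6), np.float64(3.1)), (np.float64(38.3), np.float64(13.8)), (np.float64(38.2), np.float64(18.2))] 32.6667
```

View pics/s.png

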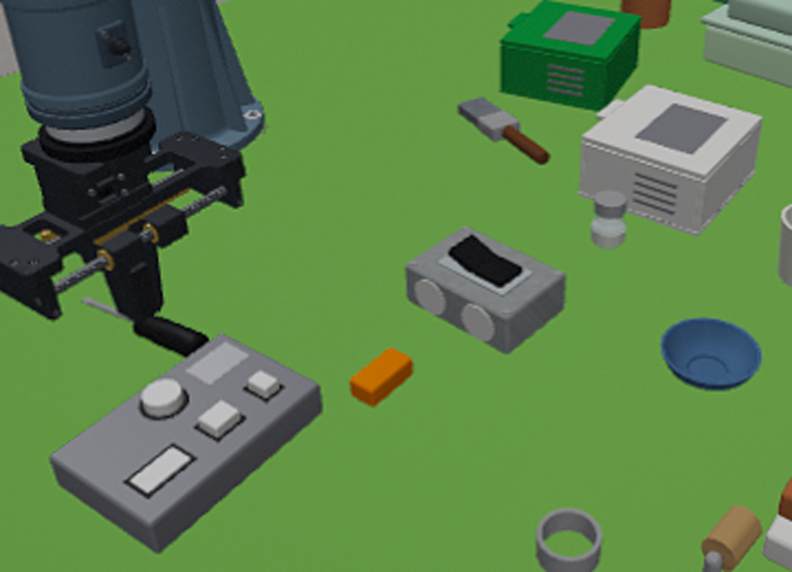

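The picture shows the start button back up at (163,397), the wide key down at (160,470), the rocker on and the lid shut. The robot is clear of everything.

```bash
python3 -c "
from workcell import *
hold(.3);print(sign_off())"
```

```text
the job is handed in; nothing more can be done
None
```

I shut the lid, switched the rocker on, latched the widest key down and pressed and released the start button, in that order, then handed the job in at about 33 s; the pictures and contact heights agree, but no verdict came back.

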